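# Clamp the gasketed cover down evenly

### The job

Take the steel cover out of the wooden rack, lay it flat on the bench with its handle up and let go, then take it by the handle and set it on the pads of the cast housing between the four parked clamps. Turn the clamp knobs clockwise a little at a time in crisscross order: first bring one diagonal pair lightly to bear on the cover, then the other pair, and only then go round tightening all four firmly, so that the cover never goes down crooked and ends flat on its seat. Do not force the clamps beyond firm, leave the jar, battery and tape alone, and let go of everything at the end.

Things in the scene. Friction and masses are not known exactly. Their poses are not given: they have to be found in the camera images.
- housing: Cast aluminium housing, fixed to the bench, 144 x 124 mm flange, its top 36 mm above the bench, round brass port at each end. Origin under its centre at bench height, x along its long side, z up. Four rounded lips, 9 mm high, stand round the cover's place with a 3 mm gap to the cover on each side; four screw clamps stand outside the corners.
- pads (a point): Centre of the cover's place, 40 mm above the bench. Four sprung rubber pads (x +-40, y +-24 mm, each 2 N per mm) stand 4 mm proud of a hard flat steel rim on which the cover must finally sit. Rim and pads together lie 36 and 40 mm above the bench at least, up to 2 mm more from unit to unit: where a clamp bites and gets tight must be felt.
- clamps (a point): Point above the housing's centre at the height of the knobs' tops, 88 mm. All four clamps work alike: the knob turns clockwise seen from above, its dog points along the knob's x axis and sinks 10 mm per radian, meets the resting cover at 0.45 to 0.85 rad and has it on the rim 0.4 rad later. Turning takes 0.1 N m free and 0.4 to 0.8 N m when firm (about 20 to 40 N on the cover).
- cover: Bare steel cover plate, loose, 112 x 76 x 8 mm, 0.3 kg. Origin at the centre of its plain underside, x along its long side, z out of its handle face. Bridge handle on that face: bar along x, 48 mm long, 10 mm thick (y), from 18 to 28 mm above the underside (solid feet below its ends). At first it stands on one long edge in the rack, handle sideways (z level), its upper edge about 86 mm above the bench. Fits either way round.
- rack: Plain wooden rack, fixed, 130 x 70 mm, 34 mm high. Origin under its centre. A slot 10 mm wide runs along its x axis, floor 10 mm above the bench (24 mm deep); the cover stands in it with its handle towards the rack's +y.
- jar: Small white and grey screw jar on the bench, a bystander, 36 mm across, 18 mm high.
- battery: Battery cell lying on the bench, a bystander, 15 x 50 mm.
- tape: Roll of black tape lying on the bench, a bystander, 60 mm across, 19 mm high.
- knob0: Steel wing knob of the clamp at the +x, +y corner (x 30, y 48 mm) of the housing. Origin on its upright screw axis, 66 mm above the bench. Grip bar 30 mm long (its x axis), 10 mm thick (y), 68 to 88 mm above the bench; it does not rise or sink. At 0 rad its x axis points along the housing's x; parked at -0.15 to 0.05, end stop 1.6 rad; stays where it is left.
- dog0: Steel clamping dog turned by knob0: a finger with a round foot screwed in 28 mm from the screw axis. Origin at the underside of a foot screwed fully in, 56 mm above the bench with the knob at 0; the foot stands out up to 1.5 mm lower than that, differently on each clamp.
- knob1: Steel wing knob of the clamp at the +x, -y corner (x 52, y -48 mm) of the housing. Origin on its upright screw axis, 66 mm above the bench. Grip bar 30 mm long (its x axis), 10 mm thick (y), 68 to 88 mm above the bench; it does not rise or sink. At 0 rad its x axis points against the housing's x; parked at -0.15 to 0.05, end stop 1.6 rad; stays where it is left.
- dog1: Steel clamping dog turned by knob1: a finger with a round foot screwed in 28 mm from the screw axis. Origin at the underside of a foot screwed fully in, 56 mm above the bench with the knob at 0; the foot stands out up to 1.5 mm lower than that, differently on each clamp.
- knob2: Steel wing knob of the clamp at the -x, -y corner (x -30, y -48 mm) of the housing. Origin on its upright screw axis, 66 mm above the bench. Grip bar 30 mm long (its x axis), 10 mm thick (y), 68 to 88 mm above the bench; it does not rise or sink. At 0 rad its x axis points against the housing's x; parked at -0.15 to 0.05, end stop 1.6 rad; stays where it is left.
- dog2: Steel clamping dog turned by knob2: a finger with a round foot screwed in 28 mm from the screw axis. Origin at the underside of a foot screwed fully in, 56 mm above the bench with the knob at 0; the foot stands out up to 1.5 mm lower than that, differently on each clamp.
- knob3: Steel wing knob of the clamp at the -x, +y corner (x -52, y 48 mm) of the housing. Origin on its upright screw axis, 66 mm above the bench. Grip bar 30 mm long (its x axis), 10 mm thick (y), 68 to 88 mm above the bench; it does not rise or sink. At 0 rad its x axis points along the housing's x; parked at -0.15 to 0.05, end stop 1.6 rad; stays where it is left.
- dog3: Steel clamping dog turned by knob3: a finger with a round foot screwed in 28 mm from the screw axis. Origin at the underside of a foot screwed fully in, 56 mm above the bench with the knob at 0; the foot stands out up to 1.5 mm lower than that, differently on each clamp.

How it is judged:
By the outcome, as a careful person would: the job done as asked, in the order asked, and still so for the second after the job is handed in, with the robot touching nothing.
It also fails if it takes over 72 s, if anything falls off the work surface, if the arm or the gripper's body presses on something with over 40 N, if the wrist force passes 120 N, or if a joint passes its speed limit or range.

### The arm

A 7-joint arm with a two-finger parallel gripper is mounted at the origin on a cart in front of the work surface, level with it; the furniture and walls round the work are solid. World frame = base frame: x ahead of the robot, y to its left, z up, the work surface at z = 0. Lengths are in m, angles in rad, forces in N, time in s.
With the tool pointing down it reaches from about 0.425 to 0.95 m from the base axis. Payload 4.7 kg.
Tool frame: the origin (TCP) lies midway between the tips of the shut fingers; the grasp point (between the pads) lies 19 mm behind it; z points along the fingers, y is the line along which they close (so a half turn about z gives the same grasp; the last joint's range is limited). The gripper opens to 87 mm and grips with 3 to 60 N. Pads are 19 mm wide; open, the fingers measure 117 mm over their backs; the gripper's body (75 mm by 190 mm) begins 51 mm behind the grasp point.
Start: joints at [1.18, 0.469, -0.049, 1.532, 0.024, 1.141, -0.082], TCP at [0.239, -0.631, 0.223] pointing down, gripper open.
Joint ranges: [-2.59, 2.59], [-0.33, 1.99], [-1.39, 1.29], [0.1, 2.45], [-1.04, 4.18], [0.21, 1.99], [-2.66, 2.66]. Speed limits (rad/s): [2.57, 2.57, 3.14, 3.14, 3.14, 3.14, 3.14].

### API

Orientations are given as a rotation vector (axis times angle).
In Python, from workcell import observe, optics, workorder gives the robot as it stands.
- The arm moves only by the shell command python3 -m jog 'ROWS' [OPENING]. ROWS is text: rows parted by semicolons, each of 4 numbers parted by spaces: the shift along the tool's x, y, z each as a share of 30 cm, from -1 to 1, then the turn about the tool's z as a share of 30 degrees, from -1 to 1. In form: tx ty tz yaw; .... A call has exactly 10 rows; each row shifts and turns the commanded pose from where the row before left it, along the tool's axes as they then stand; what a row does not reach is not made up. A row lasts 1/12 s, in which the tool goes at most 41.7 mm and 7.16 degrees, less where a joint would pass 70% of its speed; a pose out of reach is approached as far as the arm can. A call with a number of a shift or a turn outside -1 to 1 is refused whole. A call with a gripper value outside its range is refused whole. OPENING is the closure, from 0 (fully open) to 1 (shut), set as the call begins (- or left out, the last holds). The fingers move at their own pace and stop on an object; the grip force is fixed at half the most. Time passes only in rows, so rows that do not move let the fingers close, or fill a call up. It gives the time, the measured TCP pose, the force, the opening and the grip force at its end, in the units of the state.
- observe(): the state, without advancing time (a new reading comes with each control period).
- optics.grab_frame(name): name is "side" or "top"; returns the picture (384x512x3 uint8, red, green, blue); there is no depth.
- optics.camera_info(name): a dict with "intrinsics" (3x3 intrinsics, pixels), "rvec" (rotation vector, rad) and "tvec" (3), from world to camera coordinates, as OpenCV has them. Camera axes: x right, y down, z forward; pixel columns grow to the right and rows downward; lengths in m; the calibration is good to about 2 mm. A picture is of the moment at which its call begins. camera_info takes no time and is no camera call.
- workorder.hand_in(): hands the job in; it is judged then, once.
The state is a dict: "time": time; "qpos": joint angles; "qd": joint speeds; "tau": joint torques, N m; "position": TCP position; "eef_rot": TCP orientation; "contact_force": force on the tool from outside, world axes, zero at the start; "ft_torque": the same for the moment, N m; "width": finger opening in m; "finger_force": force on a finger pad.
Only numpy, scipy, OpenCV 4.12 (cv2) and the standard library are available. Lean on these libraries where they do the work, as an engineer would, in place of code of your own. Each camera call takes 0.05 s, during which the arm holds its last target. There are 200 camera calls.

## Working session

There is one attempt and no reset: what is moved stays moved. The work goes in short steps, Python scripts to look and compute and a shell command to move; the robot and the scene stay as the last step left them, time stands still between calls to the robot, and variables do not carry over. Pictures are saved under pics/ and viewed, at most 10 in all, crops included, and the job is handed in when it is done.

```bash
ls; mkdir -p pics; python3 - <<'E'
from workcell import observe, optics
import cv2
for n in("side","top"):
    im=optics.grab_frame(n); cv2.imwrite(f"pics/{n}0.png",im[:,:,::-1])
    i=optics.camera_info(n); print(n,i)
a=cv2.imread("pics/side0.png");b=cv2.imread("pics/top0.png")
s=observe(); print({k:(v if not hasattr(v,'round') else v) for k,v in s.items()})
E
```

```text
pics
side {'intrinsics': array([[461.83910601,   0.        , 261.32328995],
       [  0.        , 461.83910601, 196.09022684],
       [  0.        ,   0.        ,   1.        ]]), 'rvec': array([ 1.89346315, -0.49809051,  0.38147895]), 'tvec': array([-0.45672576,  0.15137302,  0.8748639 ])}
top {'intrinsics': array([[428.70106473,   0.        , 250.75878489],
       [  0.        , 428.70106473, 197.92999368],
       [  0.        ,   0.        ,   1.        ]]), 'rvec': array([ 2.12560067, -2.10129254,  0.20286192]), 'tvec': array([-0.03096381,  0.53278309,  1.00732985])}
{'time': 0.1, 'qpos': array([ 1.1800826 ,  0.46938439, -0.04858519,  1.53353917,  0.02411633,
        1.14103118, -0.08231057]), 'qd': array([ 0.00186981, -0.00307705,  0.00054031, -0.00233496, -0.00015275,
       -0.00059106, -0.00080797]), 'tau': array([ 7.73614738e-04, -5.09171462e+01, -8.08638870e-02, -2.36828631e+01,
       -6.12989604e-02,  3.44768143e-02,  9.49607215e-05]), 'position': array([ 0.23874478, -0.63079935,  0.22160339]), 'eef_rot': array([-3.08861797e+00, -5.64953735e-01,  6.26477765e-04]), 'contact_force': array([-1.33762054, -0.40280477, -0.3090299 ]), 'ft_torque': array([ 0.05558886, -0.05349304,  0.01304884]), 'finger_force': 0.0, 'width': 0.08697038794181874}
```

View pics/top0.png

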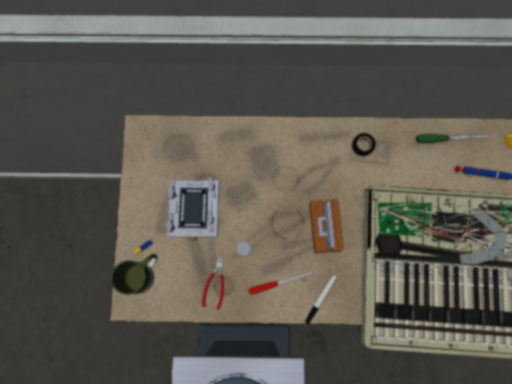

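View pics/side0.png

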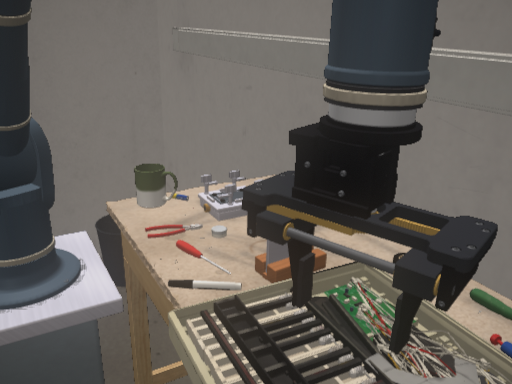

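The top view shows the housing near (193,208), the rack with the cover near (326,225) and its handle on the left side (+y world), the jar at (243,249), the battery at (143,246) and the tape at (364,145). In the side view the rack is at (290,262) and the housing at (225,200), partly hidden by the gripper.

```bash
cat > h.py <<'E'
import numpy as np, cv2
from scipy.spatial.transform import Rotation as Ro
from workcell import observe, optics
C={n:optics.camera_info(n) for n in("side","top")}
def proj(n,p):
    c=C[n]; return cv2.projectPoints(np.float64(p).reshape(-1,3),c["rvec"],c["tvec"],c["intrinsics"],None)[0].reshape(-1,2)
def ray(n,uv):
    c=C[n]; R=Ro.from_rotvec(c["rvec"]).as_matrix(); uv=np.float64(uv).reshape(-1,2)
    d=np.linalg.solve(c["intrinsics"],np.c_[uv,np.ones(len(uv))].T).T@R
    return -R.T@c["tvec"], d
def plane(n,uv,z):
    o,d=ray(n,uv); return o+d*((z-o[2])/d[:,2])[:,None]
def tri(a,b): # side uv, top uv -> point, gap
    o1,d1=ray("side",a);o2,d2=ray("top",b);d1,d2=d1[0],d2[0]
    s=np.linalg.lstsq(np.c_[d1,-d2],o2-o1,rcond=None)[0]
    p,q=o1+s[0]*d1,o2+s[1]*d2; return (p+q)/2,np.linalg.norm(p-q)
def st():
    s=observe(); R=Ro.from_rotvec(s["eef_rot"]).as_matrix()
    return s,R
E
python3 - <<'E'
from h import *
im=cv2.imread("pics/top0.png"); sd=cv2.imread("pics/side0.png")
for n in C: 
    print(n,"cam pos",ray(n,[0,0])[0].round(3), "base,tcp",proj(n,[[0,0,0],[.239,-.631,.223]]).round(0).tolist())
hsv=cv2.cvtColor(im,cv2.COLOR_BGR2HSV)
m=cv2.inRange(hsv,(5,140,100),(18,255,255)); m[:,:290]=0;m[:,360:]=0
m=cv2.morphologyEx(m,cv2.MORPH_CLOSE,np.ones((11,11)))
c=max(cv2.findContours(m,0,2)[0],key=cv2.contourArea); r=cv2.minAreaRect(c)
P=plane("top",cv2.boxPoints(r),.034); print("rack",r,P.round(4).tolist(),P.mean(0).round(4),[np.linalg.norm(P[i]-P[i-1]).round(4) for i in range(4)])
A=cv2.resize(im[165:260,150:230],None,fx=6,fy=6,interpolation=cv2.INTER_CUBIC)
B=cv2.resize(im[185:265,298:350],None,fx=6,fy=6,interpolation=cv2.INTER_CUBIC)
D=np.zeros((580,800,3),np.uint8); D[:A.shape[0],:480]=A; D[:480,486:486+312]=B
cv2.imwrite("pics/c1.png",D)
A=cv2.resize(sd[160:290,180:340],None,fx=4.5,fy=4.5,interpolation=cv2.INTER_CUBIC);cv2.imwrite("pics/c2.png",A)
E
```

```text
side cam pos [-0.006 -0.881  0.469] base,tcp [[20.0, 276.0], [348.0, 320.0]]
top cam pos [ 0.324 -0.034  1.093] base,tcp [[238.0, 425.0], [561.0, 333.0]]
rack ((326.2602844238281, 225.47259521484375), (51.66194152832031, 27.636783599853516), 83.9909896850586) [[0.5301, -0.1732, 0.034], [0.5383, -0.2423, 0.034], [0.4097, -0.252, 0.034], [0.4018, -0.1845, 0.034]] [ 0.47  -0.213  0.034] [np.float64(0.1288), np.float64(0.0697), np.float64(0.1289), np.float64(0.068)]
```

View pics/c1.png

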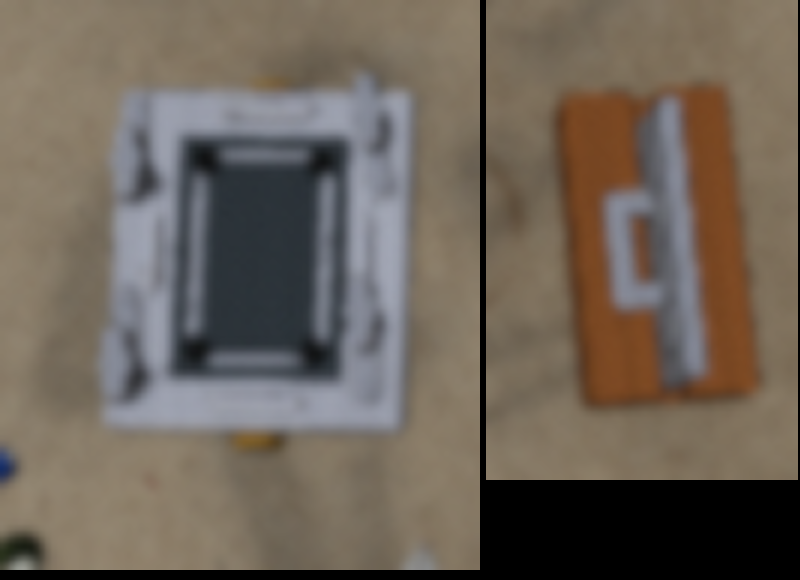

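View pics/c2.png

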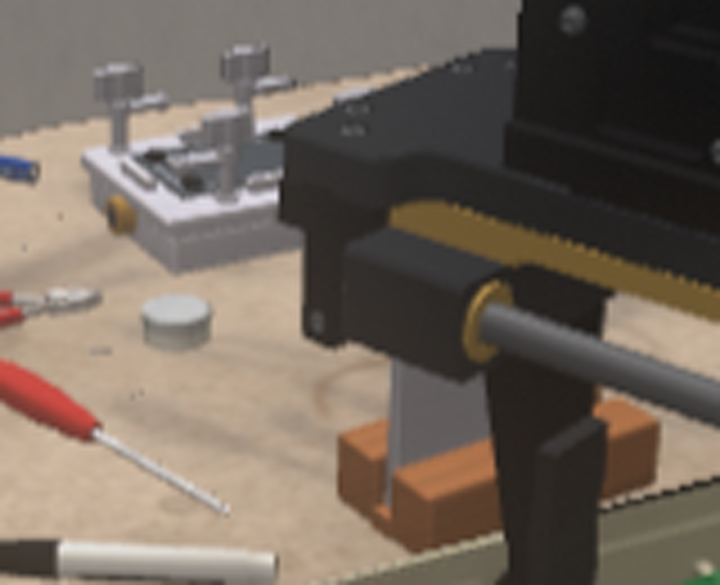

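Crop 1 shows the flange corners at crop (127,90), (412,92), (405,430) and (105,428). The knobs are at about (122,160), (365,110), (365,345) and (115,365), and the cover's top edge runs from (670,95) to (690,380) with the handle to its left. In crop 2 three knob tops show at (118,68), (245,48) and (222,120), and a rack corner at (338,437).

```bash
python3 - <<'E'
from h import *
sc=lambda p:np.array(p)/4.5+[180,160]
tc=lambda p:np.array(p)/6+[150,165]
rc=lambda p:(np.array(p)-[486,0])/6+[298,185]
for n,a,b in [("corner--",sc((178,240)),tc((405,430))),("corner-+",sc((85,152)),tc((105,428))),("knob3",sc((118,68)),tc((115,365))),("knob2",sc((222,120)),tc((365,345))),("knob0",sc((245,48)),tc((125,160))),("rack-+",sc((338,437)),rc((585,400)))]:
    p,g=tri(a,b); print(n,p.round(4),"gap",round(g,4))
im=cv2.imread("pics/top0.png")
hsv=cv2.cvtColor(im,cv2.COLOR_BGR2HSV)
m=cv2.inRange(hsv,(100,0,130),(150,60,255))
h=m.copy();h[:,:160]=0;h[:,225:]=0;h[:175]=0;h[245:]=0
# flange outline: trim knobs by opening after filling
c=max(cv2.findContours(cv2.morphologyEx(h,cv2.MORPH_CLOSE,np.ones((5,5))),0,2)[0],key=cv2.contourArea)
f=np.zeros_like(h);cv2.drawContours(f,[c],-1,255,-1);f=cv2.morphologyEx(f,cv2.MORPH_OPEN,np.ones((9,9)))
P=plane("top",cv2.findContours(f,0,1)[0][0].reshape(-1,2),.036)[:,:2]
r=cv2.minAreaRect((P*1000).astype(np.float32));print("housing mm",r)
Q=plane("top",tc([(127,90),(412,92),(405,430),(105,428)]),.036)[:,:2]
print("by corners",Q.mean(0).round(4),"yaws",[np.degrees(np.arctan2(*(Q[i]-Q[j])[::-1])).round(2) for i,j in((0,3),(1,2))],[np.degrees(np.arctan2(*(Q[i]-Q[j])[::-1])).round(2)-90 for i,j in((0,1),(3,2))],[np.linalg.norm(Q[i]-Q[i-1]).round(4) for i in range(4)])
D=plane("top",tc([(183,137),(345,137),(337,377),(170,377)]),.038)[:,:2]; print("dark rect",D.mean(0).round(4),[np.linalg.norm(D[i]-D[i-1]).round(4) for i in range(4)])
E_=plane("top",rc([(668,97),(695,377)]),.086);print("cover edge",E_.round(4).tolist(),np.degrees(np.arctan2(*(E_[0]-E_[1])[1::-1])),np.linalg.norm(E_[0]-E_[1]))
s,R=st();print("tool axes\n",R.round(3))
E
```

```text
corner-- [0.4421 0.0565 0.0215] gap 0.0053
corner-+ [0.4409 0.1799 0.0306] gap 0.0061
knob3 [0.4587 0.167  0.084 ] gap 0.003
knob2 [0.4712 0.067  0.0823] gap 0.0101
knob0 [0.5414 0.167  0.0844] gap 0.0028
rack-+ [ 0.4055 -0.1842  0.0268] gap 0.002
housing mm ((510.1661376953125, 121.37637329101562), (142.4046630859375, 124.31688690185547), 0.6062134504318237)
by corners [0.5094 0.1179] yaws [np.float64(-0.83), np.float64(0.39)] [np.float64(0.18999999999999773), np.float64(0.269999999999996)] [np.float64(0.1433), np.float64(0.1207), np.float64(0.1431), np.float64(0.1237)]
dark rect [0.5098 0.1191] [np.float64(0.1016), np.float64(0.0682), np.float64(0.1015), np.float64(0.069)]
cover edge [[0.5206, -0.2105, 0.086], [0.4096, -0.2184, 0.086]] 4.062970821526549 0.11130213791106708
tool axes
 [[ 0.935  0.354 -0.001]
 [ 0.354 -0.935  0.002]
 [-0.    -0.002 -1.   ]]
```

```bash
cat > plan.py <<'E'
import sys; from h import *
# x y z yaw(deg of tool x in world, mod 180) -> units; shifts given in axes after the yaw
def plan(x,y,z,yaw):
    s,R=st(); cur=np.degrees(np.arctan2(R[1,0],R[0,0])); dy=(cur-yaw+90)%180-90
    a=np.radians(cur-dy); d=np.array([x,y,z])-s["position"]
    t=np.array([np.cos(a)*d[0]+np.sin(a)*d[1], np.sin(a)*d[0]-np.cos(a)*d[1], -d[2]])/.3
    print("t",round(float(s["time"]),2),"pos",s["position"].round(4),"yaw",cur.round(2),"F",s["contact_force"].round(1),"w",round(float(s["width"]),4),"q7",s["qpos"][6].round(2),"| units t",t.round(4),"yaw",round(dy/30,4))
plan(*map(float,sys.argv[1:5]))
E
python3 plan.py .505 -.2115 .14 4.3
```

```text
t 0.1 pos [ 0.2387 -0.6308  0.2216] yaw 20.73 F [-1.3 -0.4 -0.3] w 0.087 q7 -0.08 | units t [ 0.9898 -1.3272  0.272 ] yaw 0.5477
```

```bash
python3 -m jog '0 0 0 .1826;0 0 0 .1826;0 0 0 .1826;.058 -.078 0 0;.058 -.078 0 0;.058 -.078 0 0;.058 -.078 0 0;.058 -.078 0 0;.058 -.078 0 0;.058 -.078 0 0' 0 ; python3 -m jog '.058 -.078 .02 0;.058 -.078 .03 0;.058 -.078 .03 0;.058 -.078 .03 0;.058 -.078 .03 0;.058 -.078 .03 0;.058 -.078 .03 0;.058 -.078 .03 0;.058 -.078 .02 0;.058 -.078 .02 0'; python3 plan.py .505 -.2115 .14 4.3
python3 - <<'E'
from h import *
a=cv2.cvtColor(optics.grab_frame("side"),cv2.COLOR_RGB2BGR); print(proj("side",[[.465,-.2145,.086],[.505,-.2115,.14],[.51,.119,.038]]).round(0).tolist())
A=cv2.resize(a[150:310,170:350],None,fx=4,fy=3.75,interpolation=cv2.INTER_CUBIC);cv2.imwrite("pics/c3.png",A)
E
```

```text
time: 0.93
position: [0.3485, -0.4573, 0.2222]
eef_rot: [-3.139, -0.118, 0.001]
contact_force: [-0.4, -0.6, -0.2]
width: 0.0869
finger_force: 0.0
time: 1.77
position: [0.5043, -0.2111, 0.1408]
eef_rot: [-3.139, -0.118, 0.002]
contact_force: [-0.7, -0.8, -0.6]
width: 0.0872
finger_force: 0.0
t 1.77 pos [ 0.5043 -0.2111  0.1408] yaw 4.29 F [-0.7 -0.8 -0.6] w 0.0872 q7 -1.25 | units t [0.0024 0.0016 0.0026] yaw -0.0004
[[290.0, 230.0], [307.0, 200.0], [232.0, 194.0]]
```

View pics/c3.png

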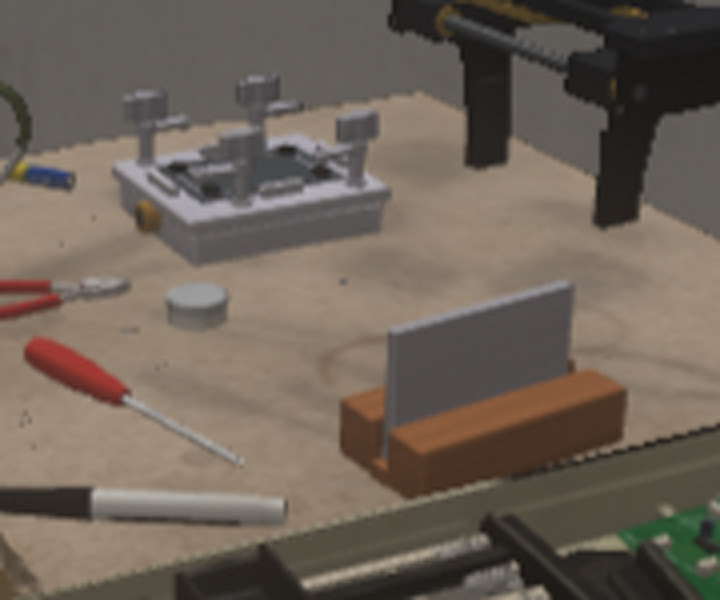

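The side view now shows the whole cover, its top corners at crop (388,332) and (572,283), standing in the rack clear of the fingers. All four knobs and the housing corners (190,235) and (388,190) are visible.

```bash
python3 - <<'E'
from h import *
s=lambda x,y:(170+x/4,150+y/3.75)
rc=lambda p:(np.array(p)-[486,0])/6+[298,185]
tc=lambda p:np.array(p)/6+[150,165]
for n,a,b in [("near",s(388,332),rc((695,377))),("far",s(572,283),rc((672,97))),("k3",s(145,95),tc((115,365))),("k2",s(240,135),tc((367,345))),("k1",s(357,118),tc((365,105))),("k0",s(258,80),tc((125,160))),("fl--",s(192,235),tc((405,430))),("fl+-",s(388,190),tc((412,92)))]:
    p,g=tri(a,b);print(n,p.round(4),round(g,4))
E
python3 plan.py .505 -.2117 .039 4.2
```

```text
near [ 0.4103 -0.2193  0.0822] 0.0009
far [ 0.5218 -0.213   0.0831] 0.0015
k3 [0.4588 0.1671 0.0833] 0.0031
k2 [0.4715 0.0657 0.0844] 0.0115
k1 [0.5648 0.0723 0.0802] 0.0
k0 [0.5418 0.1674 0.0824] 0.0027
fl-- [0.4402 0.057  0.0236] 0.0017
fl+- [0.5821 0.0581 0.0296] 0.0014
t 1.82 pos [ 0.5076 -0.2039  0.14  ] yaw 4.8 F [ 2.4  4.2 -0.5] w 0.0873 q7 -1.26 | units t [-0.0105  0.0252  0.3366] yaw 0.02
```

```bash
python3 -m jog '0 0 0 0;0 0 .02 0;0 0 .02 0;0 0 .02 0;0 0 .02 0;0 0 0 0;0 0 0 0;0 0 0 0;0 0 0 0;0 0 0 0' 0; python3 plan.py .505 -.2117 .039 4.2
```

```text
time: 2.65
position: [0.5044, -0.2126, 0.1179]
eef_rot: [3.139, 0.118, 0.001]
contact_force: [0.3, -0.5, 0.2]
width: 0.0869
finger_force: 0.0
t 2.65 pos [ 0.5044 -0.2126  0.1179] yaw 4.29 F [ 0.3 -0.5  0.2] w 0.0869 q7 -1.26 | units t [ 0.0022 -0.0027  0.263 ] yaw 0.0031
```

```bash
python3 -m jog '.002 -.003 .044 0;0 0 .044 0;0 0 .044 0;0 0 .044 0;0 0 .044 0;0 0 .03 0;0 0 .013 0;0 0 0 0;0 0 0 0;0 0 0 0' 0; python3 -m jog '0 0 0 0;0 0 0 0;0 0 0 0;0 0 0 0;0 0 0 0;0 0 0 0;0 0 0 0;0 0 0 0;0 0 0 0;0 0 0 0' 1; python3 plan.py .505 -.2117 .039 4.2
```

```text
time: 3.48
position: [0.5053, -0.2117, 0.0394]
eef_rot: [3.139, 0.118, 0.002]
contact_force: [-0.1, 0.4, -0.0]
width: 0.0871
finger_force: 0.0
time: 4.32
position: [0.5047, -0.2115, 0.0386]
eef_rot: [3.139, 0.118, -0.0]
contact_force: [-0.1, -0.0, -0.4]
width: 0.0284
finger_force: 0.0
t 4.32 pos [ 0.5047 -0.2115  0.0386] yaw 4.3 F [-0.1 -0.  -0.4] w 0.0284 q7 -1.29 | units t [ 0.0011  0.0007 -0.0013] yaw 0.0033
```

```bash
python3 -m jog '0 0 0 0;0 0 0 0;0 0 0 0;0 0 0 0;0 0 0 0;0 0 0 0;0 0 -.01 0;0 0 -.02 0;0 0 -.03 0;0 0 -.03 0' 1; python3 -m jog '0 0 -.03 0;0 0 -.02 0;0 0 -.02 0;0 0 0 0;0 0 0 0;0 0 0 0;0 0 0 0;0 0 0 0;0 0 0 0;0 0 0 0'; python3 plan.py .53 -.02 .05 0
python3 - <<'E'
from h import *
a=cv2.cvtColor(optics.grab_frame("side"),cv2.COLOR_RGB2BGR)
A=cv2.resize(a[150:310,170:350],None,fx=4,fy=3.75,interpolation=cv2.INTER_CUBIC);cv2.imwrite("pics/c4.png",A)
E
```

```text
time: 5.15
position: [0.5043, -0.2116, 0.0662]
eef_rot: [-3.139, -0.117, 0.001]
contact_force: [-0.2, 0.2, -3.1]
width: 0.0077
finger_force: 30.0
time: 5.98
position: [0.5046, -0.2115, 0.0864]
eef_rot: [-3.139, -0.118, 0.001]
contact_force: [0.2, -0.5, -2.9]
width: 0.0078
finger_force: 30.0
t 5.98 pos [ 0.5046 -0.2115  0.0864] yaw 4.29 F [ 0.2 -0.5 -2.9] w 0.0078 q7 -1.27 | units t [ 0.0848 -0.6382  0.1213] yaw 0.1431
```

View pics/c4.png

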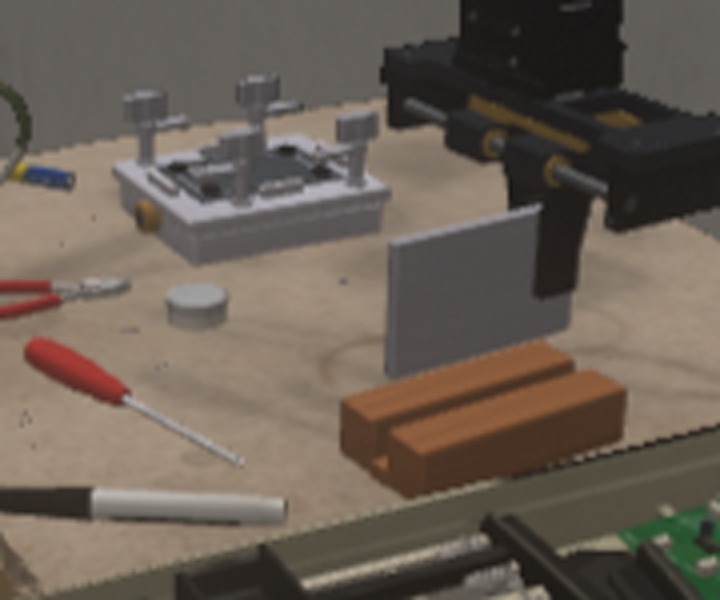

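The cover is held level, about 20 mm clear of the rack, with the finger at its far end.

```bash
python3 -m jog '0 0 0 .143;.01 -.03 0 0;.02 -.06 0 0;.025 -.08 0 0;.025 -.08 0 0;.025 -.085 0 0;.025 -.085 0.01 0;.02 -.085 .02 0;.015 -.08 .02 0;.01 -.05 .02 0'; python3 -m jog '.005 -.03 .02 0;.005 -.007 .02 0;0 0 .02 0;0 0 .02 0;0 0 .01 0;0 0 0 0;0 0 0 0;0 0 0 0;0 0 0 0;0 0 0 0'; python3 plan.py .56 -.01 .0286 0
```

```text
time: 6.87
position: [0.5578, -0.0164, 0.0656]
eef_rot: [-3.14, -0.009, -0.002]
contact_force: [0.2, 0.2, -3.6]
width: 0.0081
finger_force: 30.0
time: 7.7
position: [0.5604, -0.0101, 0.039]
eef_rot: [3.142, -0.0, 0.001]
contact_force: [0.3, -0.0, -3.2]
width: 0.0078
finger_force: 30.0
t 7.7 pos [ 0.5604 -0.0101  0.039 ] yaw -0.01 F [ 0.3 -0.  -3.2] w 0.0078 q7 -1.75 | units t [-0.0014 -0.0003  0.0347] yaw -0.0004
```

```bash
python3 -m jog '0 0 .01 0;0 0 .01 0;0 0 .007 0;0 0 .003 0;0 0 .002 0;0 0 .002 0;0 0 .001 0;0 0 .001 0;0 0 0 0;0 0 0 0'; python3 plan.py .56 -.01 .0286 0
```

```text
time: 8.53
position: [0.56, -0.0099, 0.0287]
eef_rot: [3.141, 0.0, -0.0]
contact_force: [-3.2, 0.0, 5.5]
width: 0.0076
finger_force: 30.0
t 8.53 pos [ 0.56   -0.0099  0.0287] yaw 0.01 F [-3.2  0.   5.5] w 0.0076 q7 -1.76 | units t [0.     0.0004 0.0002] yaw 0.0002
```

```bash
python3 -m jog '0 0 0 0;0 0 0 0;0 0 0 0;0 0 0 0;0 0 0 0;0 0 -.018 0;0 0 -.02 0;0 0 -.02 0;0 0 -.02 0;0 0 -.01 0' .655;  python3 plan.py .56 -.03 .055 0; python3 -m jog '0 .005 0 0;0 .008 0 0;0 .008 0 0;0 .008 0 0;0 .008 0 0;0 .008 0 0;0 .008 0 0;0 .008 0 0;0 .006 0 0;0 0 0 0';  python3 plan.py .56 -.03 .055 0
python3 - <<'E'
from h import *
a=cv2.cvtColor(optics.grab_frame("side"),cv2.COLOR_RGB2BGR)
A=cv2.resize(a[130:290,170:350],None,fx=4,fy=3.75,interpolation=cv2.INTER_CUBIC);cv2.imwrite("pics/c5.png",A)
E
```

```text
time: 9.37
position: [0.5609, -0.0099, 0.0556]
eef_rot: [3.142, -0.0, 0.003]
contact_force: [0.3, 0.6, -0.3]
width: 0.0297
finger_force: 0.0
t 9.37 pos [ 0.5609 -0.0099  0.0556] yaw -0.0 F [ 0.3  0.6 -0.3] w 0.0297 q7 -1.75 | units t [-0.0029  0.0669  0.002 ] yaw -0.0
time: 10.2
position: [0.5601, -0.0307, 0.0542]
eef_rot: [3.141, -0.001, -0.0]
contact_force: [-0.1, -0.1, 0.9]
width: 0.0303
finger_force: 0.0
t 10.2 pos [ 0.5601 -0.0307  0.0542] yaw -0.04 F [-0.1 -0.1  0.9] w 0.0303 q7 -1.71 | units t [-0.0004 -0.0024 -0.0026] yaw -0.0013
```

View pics/c5.png

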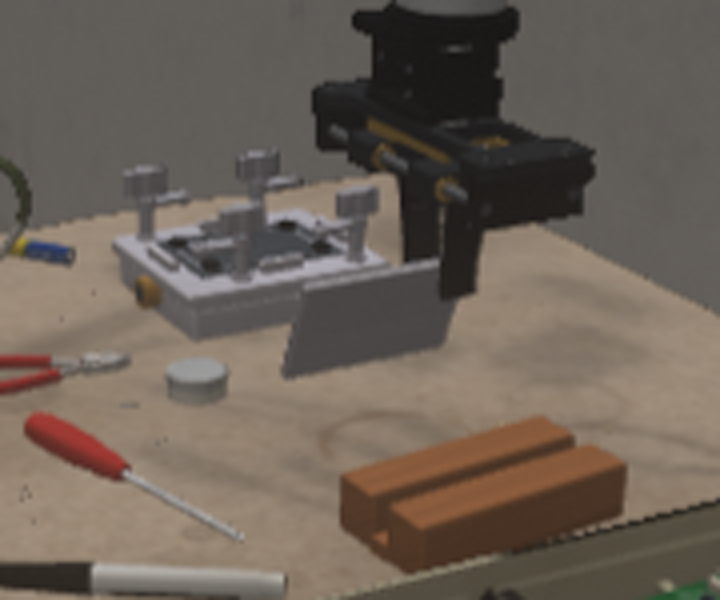

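The cover leans on the rear (-y) finger at about 25 degrees with its handle side up, as planned.

```bash
python3 -m jog '0 0 0 0;0 0 0 0;0 0 0 0;0 0 .015 0;0 0 .02 0;0 0 .02 0;0 0 .02 0;0 0 .02 0;0 0 .02 0;0 0 .015 0' 0;  python3 plan.py .56 -.046 .012 0; python3 -m jog '0 .003 .005 0;0 .005 .005 0;0 .005 0 0;0 .006 0 0;0 .006 0 0;0 .006 0 0;0 .006 0 0;0 .006 0 0;0 .005 0 0;0 .003 0 0';  python3 plan.py .56 -.046 .012 0
python3 - <<'E'
from h import *
a=cv2.cvtColor(optics.grab_frame("side"),cv2.COLOR_RGB2BGR)
A=cv2.resize(a[130:290,170:350],None,fx=4,fy=3.75,interpolation=cv2.INTER_CUBIC);cv2.imwrite("pics/c6.png",A)
E
```

```text
time: 11.08
position: [0.5594, -0.0295, 0.014]
eef_rot: [-3.141, -0.0, 0.003]
contact_force: [0.1, 0.2, -0.2]
width: 0.0846
finger_force: 0.0
t 11.08 pos [ 0.5594 -0.0295  0.014 ] yaw 0.01 F [ 0.1  0.2 -0.2] w 0.0846 q7 -1.72 | units t [0.002  0.0549 0.0068] yaw 0.0004
time: 11.92
position: [0.5602, -0.0457, 0.0123]
eef_rot: [3.141, -0.0, 0.0]
contact_force: [-0.1, 0.5, 0.7]
width: 0.0868
finger_force: 0.0
t 11.92 pos [ 0.5602 -0.0457  0.0123] yaw -0.01 F [-0.1  0.5  0.7] w 0.0868 q7 -1.7 | units t [-0.0005  0.001   0.001 ] yaw -0.0004
```

View pics/c6.png

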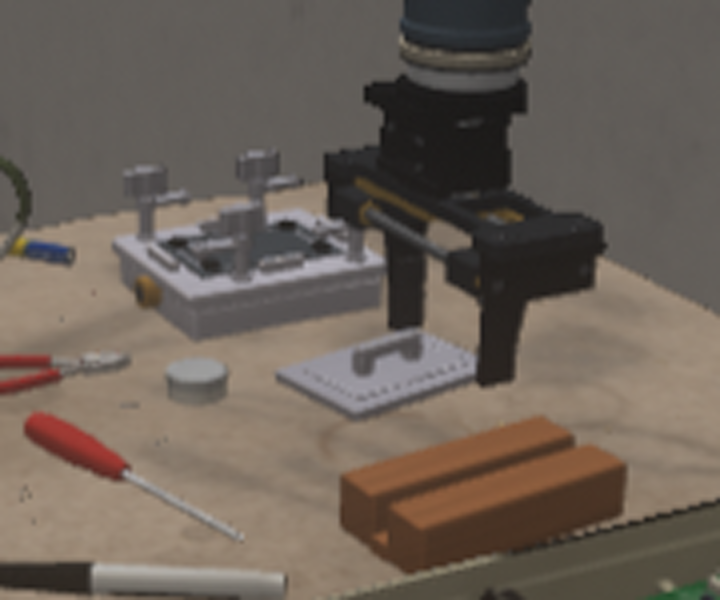

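The cover lies flat with its handle up, at crop corners (277,377), (355,416) and (475,360). Next I move the arm aside to measure it from above.

```bash
python3 -m jog '0 0 -.05 0;0 0 -.08 0;0 0 -.1 0;0 .05 -.1 0;0 .09 -.07 0;0 .12 0 0;0 .12 0 0;0 .12 0 0;0 .08 0 0;0 0 0 0' .4; python3 - <<'E'
from h import *
a=cv2.cvtColor(optics.grab_frame("top"),cv2.COLOR_RGB2BGR); cv2.imwrite("pics/top7.png",a)
hsv=cv2.cvtColor(a,cv2.COLOR_BGR2HSV)
m=cv2.inRange(hsv,(100,0,115),(150,70,255)); u=proj("top",[.52,-.045,.008])[0];print(u)
w=np.zeros_like(m);x,y=u.astype(int);w[y-40:y+40,x-32:x+32]=m[y-40:y+40,x-32:x+32]
w=cv2.morphologyEx(w,cv2.MORPH_CLOSE,np.ones((7,7)))
c=max(cv2.findContours(w,0,1)[0],key=cv2.contourArea)
r=cv2.minAreaRect((plane("top",c.reshape(-1,2),.008)[:,:2]*1000).astype(np.float32));print("cover",r)
A=cv2.resize(a[165:260,150:310],None,fx=5,fy=5,interpolation=cv2.INTER_CUBIC);cv2.imwrite("pics/c7.png",A)
E
python3 plan.py .52 -.045 .06 0
```

```text
time: 12.8
position: [0.5588, -0.2272, 0.1323]
eef_rot: [3.137, -0.015, -0.0]
contact_force: [-0.9, -0.7, -0.7]
width: 0.0523
finger_force: 0.0
[258.65347325 206.47518105]
cover ((521.928955078125, -36.16850662231445), (111.66510772705078, 74.95718383789062), 10.809418678283691)
t 12.85 pos [ 0.5592 -0.2233  0.1321] yaw -0.36 F [-0.6 -0.5 -0.4] w 0.0524 q7 -1.34 | units t [-0.1308 -0.5944  0.2403] yaw -0.012
```

View pics/c7.png

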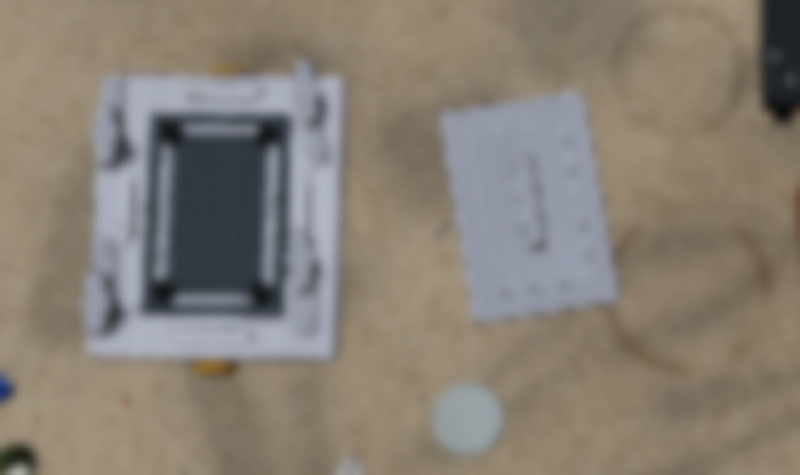

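Seen from above, the cover's corners are at crop (442,112), (580,92), (617,301) and (470,322). The housing is unchanged and the jar is untouched.

```bash
python3 - <<'E'
from h import *
P=plane("top",np.array([(442,112),(580,92),(617,301),(470,322)])/5+[150,165],.008)[:,:2]
print(P.mean(0).round(4),[np.degrees(np.arctan2(*(P[i]-P[j])[::-1])).round(2) for i,j in((0,3),(1,2))],[np.degrees(np.arctan2(*(P[i]-P[j])[::-1])).round(2)-90 for i,j in((0,1),(3,2))])
# handle bar, side view single frame + known-height check
a=cv2.cvtColor(optics.grab_frame("side"),cv2.COLOR_RGB2BGR);cv2.imwrite("pics/s7.png",a)
Q=plane("top",np.array([(96,75),(343,77),(336,356),(87,354)])/5+[150,165],.036)[:,:2];print("housing",Q.mean(0).round(4))
E
python3 plan.py .5219 -.0365 .06 8.8
```

```text
[ 0.5208 -0.0367] [np.float64(8.43), np.float64(10.08)] [np.float64(9.069999999999993), np.float64(8.829999999999998)]
housing [0.5099 0.1194]
t 12.9 pos [ 0.5597 -0.2204  0.132 ] yaw -0.15 F [0.9 1.9 1.1] w 0.0526 q7 -1.34 | units t [-0.0308 -0.6252  0.2402] yaw -0.2982
```

```bash
python3 -m jog '0 0 0 -.154;0 0 0 -.154;-.004 -.05 0 0;-.004 -.09 0 0;-.004 -.12 .02 0;-.004 -.12 .04 0;-.004 -.11 .05 0;-.004 -.08 .05 0;-.004 -.05 .05 0;0 0 .03 0' .5; python3 -m jog '0 0 0 0;0 0 0 0;0 0 0 0;0 0 0 0;0 0 0 0;0 0 0 0;0 0 0 0;0 0 0 0;0 0 0 0;0 0 0 0' .6; python3 plan.py .5213 -.0365 .0115 9.1
```

```text
time: 13.73
position: [0.5195, -0.0302, 0.0592]
eef_rot: [-3.127, -0.265, 0.004]
contact_force: [-0.1, 0.2, -0.4]
width: 0.0437
finger_force: 0.0
time: 14.57
position: [0.522, -0.0371, 0.0603]
eef_rot: [3.131, 0.253, 0.0]
contact_force: [-0.7, -0.4, -1.1]
width: 0.0348
finger_force: 0.0
t 14.57 pos [ 0.522  -0.0371  0.0603] yaw 9.24 F [-0.7 -0.4 -1.1] w 0.0348 q7 -1.56 | units t [-0.002  -0.0024  0.1627] yaw 0.0047
```

```bash
python3 -m jog '-.002 -.002 .03 .005;0 0 .04 0;0 0 .04 0;0 0 .03 0;0 0 .015 0;0 0 .007 0;0 0 0 0;0 0 0 0;0 0 0 0;0 0 0 0' .6; python3 plan.py .5213 -.0365 .0115 9.1; python3 -m jog '0 0 0 0;0 0 0 0;0 0 0 0;0 0 0 0;0 0 0 0;0 0 0 0;0 0 0 0;0 0 0 0;0 0 -.01 0;0 0 -.02 0' 1; python3 -m jog '0 0 -.03 0;0 0 -.04 0;0 0 -.05 0;0 0 -.06 0;0 0 -.06 0;0 0 -.04 0;0 0 -.02 0;0 0 0 0;0 0 0 0;0 0 0 0'; python3 plan.py .51 .119 .1115 0
```

```text
time: 15.4
position: [0.5218, -0.0366, 0.0122]
eef_rot: [3.131, 0.249, 0.002]
contact_force: [0.6, 0.1, 0.1]
width: 0.0347
finger_force: 0.0
t 15.4 pos [ 0.5218 -0.0366  0.0122] yaw 9.1 F [0.6 0.1 0.1] w 0.0347 q7 -1.59 | units t [-0.0016 -0.0005  0.0023] yaw -0.0002
time: 16.23
position: [0.52, -0.0363, 0.0199]
eef_rot: [-3.131, -0.249, 0.005]
contact_force: [0.5, 0.3, -4.2]
width: 0.01
finger_force: 30.0
time: 17.07
position: [0.5204, -0.0366, 0.1099]
eef_rot: [-3.132, -0.249, 0.003]
contact_force: [0.0, 0.3, -4.2]
width: 0.0098
finger_force: 30.0
t 17.07 pos [ 0.5204 -0.0366  0.1099] yaw 9.1 F [ 0.   0.3 -4.2] w 0.0098 q7 -1.54 | units t [-0.0348 -0.5187 -0.0054] yaw 0.3033
```

```bash
python3 -m jog '0 0 -.01 .1515;0 0 -.01 .1515;-.005 -.04 0 0;-.005 -.07 0 0;-.005 -.09 0 0;-.005 -.1 0 0;-.005 -.09 0 0;-.005 -.07 0 0;-.005 -.04 0 0;0 -.019 0 0'; python3 -m jog '0 0 0 0;0 0 0 0;0 0 0 0;0 0 0 0;0 0 0 0;0 0 0 0;0 0 0 0;0 0 0 0;0 0 0 0;0 0 0 0'; python3 - <<'E'
from h import *
a=cv2.cvtColor(optics.grab_frame("top"),cv2.COLOR_RGB2BGR);b=cv2.cvtColor(optics.grab_frame("side"),cv2.COLOR_RGB2BGR)
D=np.zeros((600,800,3),np.uint8);A=cv2.resize(a[160:250,150:240],(400,400),interpolation=cv2.INTER_CUBIC);B=cv2.resize(b[140:240,180:280],(400,400),interpolation=cv2.INTER_CUBIC)
D[:400,:400]=A;D[:400,400:]=B;cv2.imwrite("pics/c8.png",D[:400])
E
python3 plan.py .51 .1192 .06 0.2
```

```text
time: 17.9
position: [0.5095, 0.122, 0.116]
eef_rot: [-3.141, -0.009, 0.003]
contact_force: [-0.9, 0.1, -2.4]
width: 0.0095
finger_force: 30.0
time: 18.73
position: [0.5108, 0.1191, 0.1167]
eef_rot: [3.142, 0.0, 0.0]
contact_force: [-0.2, 0.7, -3.4]
width: 0.0098
finger_force: 30.0
t 18.83 pos [0.5108 0.1191 0.1166] yaw 0.01 F [ 0.2 -0.8 -3.3] w 0.0097 q7 -2.0 | units t [-0.0027 -0.0003  0.1888] yaw -0.0063
```

View pics/c8.png

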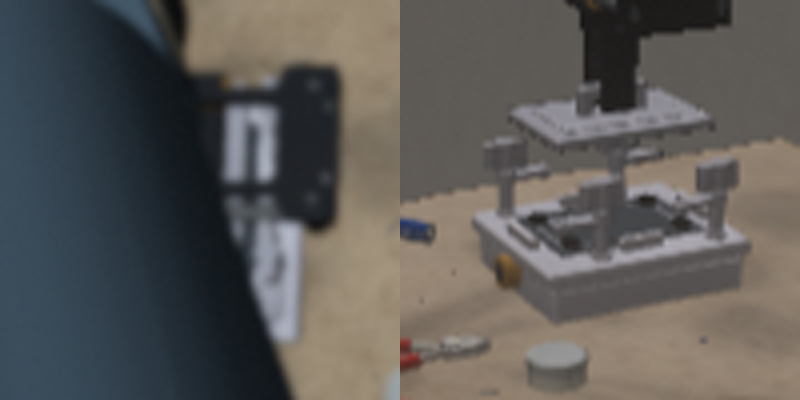

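The side view shows the cover level above the housing, with its left corner at (510,117) and right corner at (713,125). The flange's left corner is at (474,221) and its right corner at (749,243). The arm hides the top view.

```bash
python3 - <<'E'
from h import *
f=lambda l:np.array([(180+(x-400)/4,140+y/4) for x,y in l])
c=plane("side",f([(510,117),(713,125)]),.1124); h=plane("side",f([(474,221),(749,243)]),.036)
for n,p in(("cover",c),("housing",h)): print(n,p.mean(0).round(4),np.linalg.norm(p[0]-p[1]).round(4),np.degrees(np.arctan2(*(p[1]-p[0])[1::-1])).round(2))
print("expected diag",np.hypot(112,76),np.degrees(np.arctan2(-76,112)),np.hypot(144,124),np.degrees(np.arctan2(-124,144)))
E
python3 plan.py .51 .1192 .06 0.2
```

```text
cover [0.5008 0.0953 0.1124] 0.127 -32.85
housing [0.503  0.1001 0.036 ] 0.1797 -38.85
expected diag 135.35139452550905 -34.15969454566943 190.03157632351525 -40.73210669970919
t 18.83 pos [0.5108 0.1191 0.1166] yaw 0.01 F [ 0.2 -0.8 -3.3] w 0.0097 q7 -2.0 | units t [-0.0027 -0.0003  0.1888] yaw -0.0063
```

```bash
python3 -m jog '-.0027 0 .01 -.006;0 0 .025 0;0 0 .035 0;0 0 .035 0;0 0 .035 0;0 0 .025 0;0 0 .01 0;0 0 .007 0;0 0 0 0;0 0 0 0'; python3 plan.py .51 .1192 .0545 0.2;  python3 -m jog '0 0 .004 0;0 0 .004 0;0 0 .004 0;0 0 .004 0;0 0 .003 0;0 0 .002 0;0 0 .002 0;0 0 .001 0;0 0 .001 0;0 0 0 0'; python3 plan.py .51 .1192 .0545 0.2
```

```text
time: 19.67
position: [0.5103, 0.1192, 0.0622]
eef_rot: [-3.141, -0.005, -0.001]
contact_force: [0.7, 0.1, -4.1]
width: 0.0095
finger_force: 30.0
t 19.67 pos [0.5103 0.1192 0.0622] yaw 0.19 F [ 0.7  0.1 -4.1] w 0.0095 q7 -2.02 | units t [-0.001   0.0001  0.0258] yaw -0.0004
time: 20.5
position: [0.5099, 0.1191, 0.0545]
eef_rot: [3.142, 0.005, -0.0]
contact_force: [-0.6, -0.2, -4.4]
width: 0.0097
finger_force: 30.0
t 20.5 pos [0.5099 0.1191 0.0545] yaw 0.19 F [-0.6 -0.2 -4.4] w 0.0097 q7 -2.03 | units t [ 0.0002 -0.0002 -0.    ] yaw -0.0004
```

```bash
python3 -m jog '0 0 .001 0;0 0 .001 0;0 0 .001 0;0 0 .001 0;0 0 .001 0;0 0 0 0;0 0 0 0;0 0 0 0;0 0 0 0;0 0 0 0'; python3 -m jog '0 0 .001 0;0 0 .001 0;0 0 .001 0;0 0 .001 0;0 0 0 0;0 0 0 0;0 0 0 0;0 0 0 0;0 0 0 0;0 0 0 0'
```

```text
time: 21.33
position: [0.51, 0.1191, 0.0532]
eef_rot: [3.142, 0.005, 0.0]
contact_force: [-0.7, 0.2, -0.7]
width: 0.0098
finger_force: 30.0
time: 22.17
position: [0.5101, 0.1192, 0.0524]
eef_rot: [3.141, 0.005, 0.0]
contact_force: [-2.8, -0.6, 5.3]
width: 0.0096
finger_force: 30.0
```

```bash
sed -i 's/,"F",s/,"Tz",s["ft_torque"].round(3),"F",s/' plan.py
python3 -m jog '0 0 0 0;0 0 0 0;0 0 0 0;0 0 0 0;0 0 -.01 0;0 0 -.03 0;0 0 -.045 -.1;0 0 -.045 -.2;0 0 -.045 -.238;0 0 -.045 -.238' .65; python3 -m jog '0 0 0 -.238;0 0 0 -.238;0 0 0 -.238;0 0 0 -.238;0 0 0 -.238;0 0 0 -.238;0 0 0 -.238;0 0 0 -.238;0 0 0 -.238;0 0 0 -.238';python3 -m jog '0 0 0 -.238;0 0 0 -.238;0 0 0 -.238;0 0 0 -.238;0 0 0 -.238;0 0 0 -.238;0 0 0 -.238;0 0 0 -.238;0 0 0 -.238;0 0 0 -.238'; python3 plan.py .54 .1673 .1 0.2
python3 - <<'E'
from h import *
b=cv2.cvtColor(optics.grab_frame("side"),cv2.COLOR_RGB2BGR)
cv2.imwrite("pics/c9.png",cv2.resize(b[140:240,180:300],(720,600),interpolation=cv2.INTER_CUBIC))
E
```

```text
time: 23.0
position: [0.5102, 0.1192, 0.1193]
eef_rot: [3.074, 0.648, 0.001]
contact_force: [0.5, 0.3, 0.8]
width: 0.0303
finger_force: 0.0
time: 23.83
position: [0.5103, 0.119, 0.1186]
eef_rot: [2.118, 2.319, 0.001]
contact_force: [-0.1, -0.4, 0.1]
width: 0.0306
finger_force: 0.0
time: 24.67
position: [0.5103, 0.1188, 0.1186]
eef_rot: [0.367, 3.119, -0.001]
contact_force: [-0.1, 0.1, -0.2]
width: 0.0307
finger_force: 0.0
t 24.67 pos [0.5103 0.1188 0.1186] yaw 166.59 Tz [ 0.057 -0.126  0.041] F [-0.1  0.1 -0.2] w 0.0307 q7 0.55 | units t [-0.0996  0.1612  0.0619] yaw -0.4537
```

View pics/c9.png

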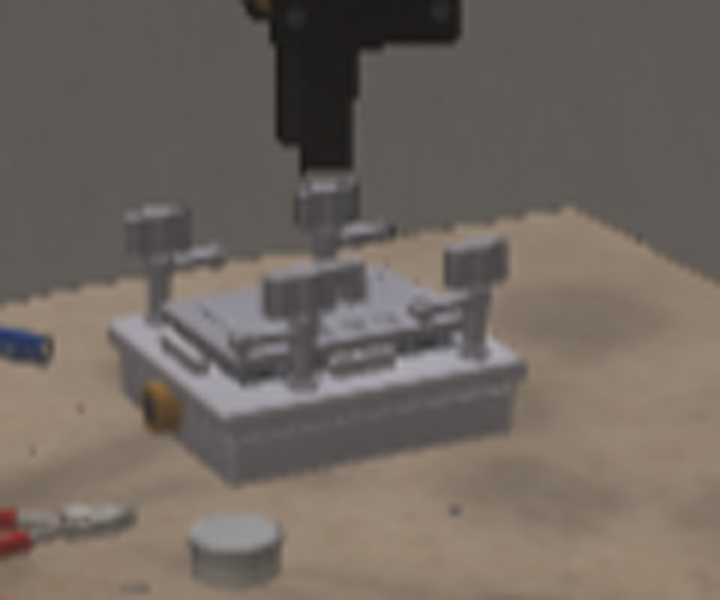

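The cover rests flat between the four clamps and the gripper is clear. This was the 11th picture viewed, one over the limit of 10, so I will look at no more and go by force and position from here.

```bash
python3 -m jog '0 0 .02 -.227;0 0 .02 -.227;-.02 .04 .02 0;-.04 .06 0 0;-.03 .045 0 0;-.0096 .0162 0 0;0 0 0 0;0 0 .02 0;0 0 .03 0;0 0 .03 0'; python3 plan.py .54 .1673 .071 0.2
```

```text
time: 25.55
position: [0.5395, 0.166, 0.0749]
eef_rot: [-0.006, -3.141, 0.002]
contact_force: [0.2, -0.2, 0.0]
width: 0.0308
finger_force: 0.0
t 25.55 pos [0.5395 0.166  0.0749] yaw 179.8 Tz [ 0.159 -0.179 -0.017] F [ 0.2 -0.2  0. ] w 0.0308 q7 0.63 | units t [-0.0016  0.0045  0.0131] yaw -0.0135
```

```bash
python3 -m jog '0 .004 .01 0;0 0 0 0;0 0 0 0;0 0 0 0;0 0 0 .09;0 0 0 .14;0 0 0 .14;0 0 0 .14;0 0 0 .14;0 0 0 .1' 1; python3 plan.py .54 .1673 .071 0.2;python3 -m jog '0 0 0 .03;0 0 0 .04;0 0 0 .04;0 0 0 .04;0 0 0 .04;0 0 0 0;0 0 0 0;0 0 0 0;0 0 0 0;0 0 0 0' 1; python3 plan.py .54 .1673 .071 0.2
```

```text
time: 26.38
position: [0.54, 0.167, 0.0727]
eef_rot: [0.622, 3.079, -0.004]
contact_force: [0.3, -1.7, -1.4]
width: 0.0099
finger_force: 29.7
t 26.38 pos [0.54   0.167  0.0727] yaw 157.17 Tz [-0.488 -0.206  0.075] F [ 0.3 -1.7 -1.4] w 0.0099 q7 0.29 | units t [-0.0001  0.0009  0.0058] yaw -0.7678
time: 27.22
position: [0.5399, 0.1672, 0.0727]
eef_rot: [-0.77, -3.046, 0.004]
contact_force: [0.2, -5.5, 0.1]
width: 0.0093
finger_force: 29.8
t 27.22 pos [0.5399 0.1672 0.0727] yaw 151.62 Tz [-1.11  -0.152  0.048] F [ 0.2 -5.5  0.1] w 0.0093 q7 0.21 | units t [-0.0002  0.0002  0.0057] yaw -0.9528
```

```bash
python3 -m jog '0 0 0 .02;0 0 0 .02;0 0 0 .02;0 0 0 .02;0 0 0 .02;0 0 0 .02;0 0 0 .02;0 0 0 .02;0 0 0 .02;0 0 0 .02'; python3 plan.py .54 .1673 .071 0.2
```

```text
time: 28.05
position: [0.54, 0.1673, 0.0727]
eef_rot: [0.929, 3.001, -0.003]
contact_force: [0.4, -4.5, 0.6]
width: 0.0098
finger_force: 29.8
t 28.05 pos [0.54   0.1673 0.0727] yaw 145.59 Tz [-1.09  -0.106  0.069] F [ 0.4 -4.5  0.6] w 0.0098 q7 0.12 | units t [ 0.0001 -0.0002  0.0057] yaw -1.1536
```

```bash
python3 -m jog '0 0 0 .02;0 0 0 .02;0 0 0 .02;0 0 0 .02;0 0 0 .02;0 0 0 .02;0 0 0 .02;0 0 0 .02;0 0 0 .02;0 0 0 .02'; python3 plan.py .54 .1673 .071 0.2
```

```text
time: 28.88
position: [0.5401, 0.1674, 0.0727]
eef_rot: [1.084, 2.948, -0.003]
contact_force: [0.5, -4.6, -0.4]
width: 0.0099
finger_force: 29.8
t 28.88 pos [0.5401 0.1674 0.0727] yaw 139.61 Tz [-1.107 -0.11   0.129] F [ 0.5 -4.6 -0.4] w 0.0099 q7 0.03 | units t [ 0.0003 -0.0004  0.0057] yaw -1.353
```

```bash
python3 -m jog '0 0 0 0;0 0 0 0;0 0 -.03 0;0 0 -.045 -.2255;0 0 0 -.2255;0 0 0 -.2255;0 0 0 -.2255;0 0 0 -.2255;0 0 0 -.2255;.04 -.064 0 0' .72; python3 -m jog '.06 -.096 0 0;.06 -.096 0 0;.04 -.065 0 0;0 0 0 0;0 0 0 0;0 0 .025 0;0 0 .03 0;0 0 .02 0;0 0 0 0;0 0 0 0'; python3 plan.py .48 .071 .072 0.2
```

```text
time: 29.72
position: [0.53, 0.1547, 0.0972]
eef_rot: [-0.02, 3.137, 0.012]
contact_force: [-0.4, 0.0, 0.6]
width: 0.0243
finger_force: 0.0
time: 30.55
position: [0.4801, 0.0729, 0.0722]
eef_rot: [0.01, -3.14, -0.001]
contact_force: [0.4, 0.8, 0.1]
width: 0.0243
finger_force: 0.0
t 30.55 pos [0.4801 0.0729 0.0722] yaw -179.64 Tz [ 0.061 -0.134  0.046] F [0.4 0.8 0.1] w 0.0243 q7 0.76 | units t [ 0.0004 -0.0064  0.0005] yaw 0.0054
```

```bash
python3 -m jog '0 -.0065 0 0;0 0 0 0;0 0 0 0;0 0 0 .15;0 0 0 .2;0 0 0 .2;0 0 0 .2;0 0 0 .2;0 0 0 .08;0 0 0 .02' 1; python3 plan.py .48 .071 .072 0.2;  python3 -m jog '0 0 0 .02;0 0 0 .02;0 0 0 .02;0 0 0 .01;0 0 0 .01;0 0 0 .01;0 0 0 .01;0 0 0 .01;0 0 0 .01;0 0 0 .01'; python3 plan.py .48 .071 .072 0.2
```

```text
time: 31.38
position: [0.4807, 0.0708, 0.073]
eef_rot: [0.845, 3.025, 0.002]
contact_force: [0.6, 1.5, -1.9]
width: 0.0099
finger_force: 29.9
t 31.38 pos [0.4807 0.0708 0.073 ] yaw 148.77 Tz [ 0.52  -0.259  0.136] F [ 0.6  1.5 -1.9] w 0.0099 q7 0.3 | units t [0.0022 0.0007 0.0035] yaw -1.0478
time: 32.22
position: [0.4807, 0.0707, 0.073]
eef_rot: [0.948, 2.995, 0.002]
contact_force: [0.2, 4.8, -0.1]
width: 0.0098
finger_force: 29.9
t 32.22 pos [0.4807 0.0707 0.073 ] yaw 144.87 Tz [ 1.196 -0.337  0.13 ] F [ 0.2  4.8 -0.1] w 0.0098 q7 0.25 | units t [0.0022 0.0009 0.0034] yaw -1.1776
```

```bash
python3 -m jog '0 0 0 .016;0 0 0 .016;0 0 0 .016;0 0 0 .016;0 0 0 .016;0 0 0 .016;0 0 0 .016;0 0 0 .016;0 0 0 .016;0 0 0 .016'; python3 plan.py .48 .071 .072 0.2
```

```text
time: 33.05
position: [0.4807, 0.0707, 0.073]
eef_rot: [1.072, 2.953, 0.002]
contact_force: [0.6, 5.7, -1.6]
width: 0.0099
finger_force: 29.9
t 33.05 pos [0.4807 0.0707 0.073 ] yaw 140.08 Tz [ 1.224 -0.219  0.203] F [ 0.6  5.7 -1.6] w 0.0099 q7 0.18 | units t [0.0022 0.0009 0.0034] yaw -1.3373
```

```bash
python3 -m jog '0 0 0 0;0 0 0 0;0 0 -.03 0;0 0 -.045 -.223;0 0 0 -.223;0 0 0 -.223;0 0 0 -.223;0 0 0 -.223;0 0 0 -.223;-.04 0 0 0' .72; python3 -m jog '-.09 0 0 0;-.09 0 0 0;-.05 0 0 0;0 0 0 0;0 0 0 0;0 0 .025 0;0 0 .03 0;0 0 .02 0;0 0 0 0;0 0 0 0'; python3 plan.py .562 .071 .072 0.2
```

```text
time: 33.88
position: [0.4904, 0.0685, 0.0953]
eef_rot: [0.012, -3.139, 0.005]
contact_force: [-0.1, -0.3, 0.1]
width: 0.0245
finger_force: 0.0
time: 34.72
position: [0.5605, 0.0702, 0.0722]
eef_rot: [0.007, -3.14, 0.001]
contact_force: [-0.2, -0.2, 0.4]
width: 0.0242
finger_force: 0.0
t 34.72 pos [0.5605 0.0702 0.0722] yaw -179.75 Tz [ 0.107 -0.125 -0.002] F [-0.2 -0.2  0.4] w 0.0242 q7 0.81 | units t [-0.0049  0.0026  0.0006] yaw 0.0015
```

```bash
python3 -m jog '-.005 .002 0 0;0 0 0 0;0 0 0 0;0 0 0 .16;0 0 0 .21;0 0 0 .21;0 0 0 .21;0 0 0 .21;0 0 0 .08;0 0 0 .02' 1; python3 plan.py .562 .071 .072 0.2;  python3 -m jog '0 0 0 .013;0 0 0 .013;0 0 0 .013;0 0 0 .013;0 0 0 .013;0 0 0 .013;0 0 0 .013;0 0 0 .013;0 0 0 .013;0 0 0 .013'; python3 plan.py .562 .071 .072 0.2
```

```text
time: 35.55
position: [0.5633, 0.0702, 0.0731]
eef_rot: [0.888, 3.012, -0.002]
contact_force: [0.1, -1.5, 0.0]
width: 0.0099
finger_force: 29.6
t 35.55 pos [0.5633 0.0702 0.0731] yaw 147.16 Tz [-0.433 -0.258  0.136] F [ 0.1 -1.5  0. ] w 0.0099 q7 0.32 | units t [0.0044 0.0028 0.0038] yaw -1.1013
time: 36.38
position: [0.5632, 0.0702, 0.0731]
eef_rot: [0.99, 2.981, -0.002]
contact_force: [-0.2, -5.4, 4.8]
width: 0.0095
finger_force: 29.8
t 36.38 pos [0.5632 0.0702 0.0731] yaw 143.26 Tz [-1.125 -0.202  0.085] F [-0.2 -5.4  4.8] w 0.0095 q7 0.27 | units t [0.004  0.0028 0.0036] yaw -1.2315
```

```bash
python3 -m jog '0 0 0 .018;0 0 0 .018;0 0 0 .018;0 0 0 .018;0 0 0 .018;0 0 0 .018;0 0 0 .018;0 0 0 .018;0 0 0 .018;0 0 0 .018'; python3 plan.py .562 .071 .072 0.2
```

```text
time: 37.22
position: [0.5632, 0.0701, 0.0731]
eef_rot: [1.129, 2.931, -0.002]
contact_force: [-0.2, -5.3, 4.8]
width: 0.01
finger_force: 29.7
t 37.22 pos [0.5632 0.0701 0.0731] yaw 137.85 Tz [-1.166 -0.188  0.131] F [-0.2 -5.3  4.8] w 0.01 q7 0.19 | units t [0.004  0.003  0.0036] yaw -1.4117
```

```bash
python3 -m jog '0 0 0 .012;0 0 0 .012;0 0 0 .012;0 0 0 .012;0 0 0 .012;0 0 0 .012;0 0 0 .012;0 0 0 .012;0 0 0 .012;0 0 0 .012'; python3 plan.py .562 .071 .072 0.2; python3 -m jog '0 0 0 0;0 0 0 0;0 0 -.03 0;0 0 -.045 -.218;0 0 0 -.218;0 0 0 -.218;0 0 0 -.218;0 0 0 -.218;0 0 0 -.218;0 0 0 -.218' .72;python3 plan.py .4585 .1668 .072 0.2
```

```text
time: 38.05
position: [0.5632, 0.0701, 0.0731]
eef_rot: [1.22, 2.894, -0.002]
contact_force: [0.1, -6.0, 5.5]
width: 0.0095
finger_force: 29.7
t 38.05 pos [0.5632 0.0701 0.0731] yaw 134.27 Tz [-1.24  -0.177  0.217] F [ 0.1 -6.   5.5] w 0.0095 q7 0.13 | units t [0.0039 0.0031 0.0037] yaw -1.5309
time: 38.88
position: [0.5628, 0.0722, 0.0959]
eef_rot: [-0.013, 3.141, 0.003]
contact_force: [0.4, -0.1, -0.1]
width: 0.0243
finger_force: 0.0
t 38.88 pos [0.5628 0.0722 0.0959] yaw -179.54 Tz [ 0.15  -0.118  0.046] F [ 0.4 -0.1 -0.1] w 0.0243 q7 0.84 | units t [0.3464 0.3165 0.0798] yaw 0.0088
```

```bash
python3 -m jog '.05 .045 0 0;.08 .075 0 0;.08 .075 0 0;.08 .075 0 0;.056 .0465 0 0;0 0 0 0;0 0 .02 0;0 0 .03 0;0 0 .03 0;0 0 0 0'; python3 plan.py .4585 .1668 .072 0.2; python3 -m jog '0 0 0 0;0 0 0 0;0 0 0 0;0 0 0 .16;0 0 0 .21;0 0 0 .21;0 0 0 .21;0 0 0 .21;0 0 0 .1;0 0 0 .02' 1; python3 plan.py .4585 .1668 .072 0.2;  python3 -m jog '0 0 0 .018;0 0 0 .018;0 0 0 .018;0 0 0 .018;0 0 0 .018;0 0 0 .018;0 0 0 .018;0 0 0 .018;0 0 0 .018;0 0 0 .018'; python3 plan.py .4585 .1668 .072 0.2
```

```text
time: 39.72
position: [0.4584, 0.1643, 0.0691]
eef_rot: [-0.001, -3.138, 0.002]
contact_force: [-0.8, -0.1, 0.2]
width: 0.0242
finger_force: 0.0
t 39.72 pos [0.4584 0.1643 0.0691] yaw 179.98 Tz [ 0.078 -0.095  0.029] F [-0.8 -0.1  0.2] w 0.0242 q7 0.56 | units t [-0.0003  0.0084 -0.0096] yaw -0.0073
time: 40.55
position: [0.4592, 0.1667, 0.0714]
eef_rot: [0.906, 3.008, 0.003]
contact_force: [0.8, 3.4, -5.8]
width: 0.0098
finger_force: 29.7
t 40.55 pos [0.4592 0.1667 0.0714] yaw 146.47 Tz [ 0.705 -0.378  0.014] F [ 0.8  3.4 -5.8] w 0.0098 q7 0.07 | units t [ 0.0022  0.0002 -0.0021] yaw -1.1242
time: 41.38
position: [0.4592, 0.1667, 0.0714]
eef_rot: [1.046, 2.962, 0.003]
contact_force: [0.6, 4.8, -6.4]
width: 0.0099
finger_force: 29.7
t 41.38 pos [0.4592 0.1667 0.0714] yaw 141.11 Tz [ 1.132 -0.354  0.075] F [ 0.6  4.8 -6.4] w 0.0099 q7 -0.01 | units t [ 0.0022  0.0004 -0.0019] yaw -1.3032
```

```bash
python3 -m jog '0 0 0 .018;0 0 0 .018;0 0 0 .018;0 0 0 .018;0 0 0 .018;0 0 0 .018;0 0 0 .018;0 0 0 .018;0 0 0 .018;0 0 0 .018'; python3 plan.py .4585 .1668 .072 0.2
```

```text
time: 42.22
position: [0.4591, 0.1667, 0.0714]
eef_rot: [1.184, 2.91, 0.003]
contact_force: [0.7, 5.3, -6.7]
width: 0.0098
finger_force: 29.7
t 42.22 pos [0.4591 0.1667 0.0714] yaw 135.73 Tz [ 1.128 -0.435  0.203] F [ 0.7  5.3 -6.7] w 0.0098 q7 -0.08 | units t [ 0.0022  0.0004 -0.0019] yaw -1.4823
```

```bash
python3 -m jog '0 0 0 .029;0 0 0 .029;0 0 0 .029;0 0 0 .029;0 0 0 .029;0 0 0 .029;0 0 0 .029;0 0 0 .029;0 0 0 .029;0 0 0 .029'; python3 plan.py .563 .0703 .072 134.3
```

```text
time: 43.05
position: [0.4591, 0.1667, 0.0714]
eef_rot: [1.401, 2.812, 0.003]
contact_force: [1.4, 5.6, -5.3]
width: 0.01
finger_force: 29.8
t 43.05 pos [0.4591 0.1667 0.0714] yaw 127.05 Tz [ 1.149 -0.423  0.348] F [ 1.4  5.6 -5.3] w 0.01 q7 -0.21 | units t [-0.4719  0.0235 -0.0018] yaw -0.2417
```

```bash
python3 -m jog '0 0 0 0;0 0 0 0;0 0 -.035 0;0 0 -.04 -.2417;-.07 .004 0 0;-.11 .006 0 0;-.11 .006 0 0;-.11 .006 0 0;-.072 .0015 0 0;0 0 .01 0' .5; python3 plan.py .563 .0703 .072 134.3;python3 -m jog '0 0 .02 0;0 0 .025 0;0 0 .02 0;0 0 0 0;0 0 0 0;0 0 0 0;0 0 0 .06;0 0 0 .08;0 0 0 .08;0 0 0 .07' 1;python3 plan.py .540 .1668 .072 139.6
```

```text
time: 43.88
position: [0.5668, 0.063, 0.0918]
eef_rot: [1.236, 2.884, -0.002]
contact_force: [-0.4, -1.1, -0.8]
width: 0.0433
finger_force: 0.0
t 43.88 pos [0.5668 0.063  0.0918] yaw 133.62 Tz [ 0.034 -0.122  0.001] F [-0.4 -1.1 -0.8] w 0.0433 q7 0.16 | units t [0.0263 0.0079 0.0661] yaw -0.0226
time: 44.72
position: [0.5628, 0.0702, 0.0715]
eef_rot: [1.438, 2.792, 0.002]
contact_force: [2.0, 1.1, -3.3]
width: 0.0099
finger_force: 30.0
t 44.72 pos [0.5628 0.0702 0.0715] yaw 125.49 Tz [ 0.332 -0.253  0.394] F [ 2.   1.1 -3.3] w 0.0099 q7 0.01 | units t [ 0.2666  0.1958 -0.0015] yaw -0.4702
```

```bash
python3 -m jog '0 0 0 0;0 0 0 0;0 0 -.035 0;0 0 -.04 -.235;0 0 0 -.235;.05 .037 0 0;.08 .06 0 0;.08 .06 0 0;.056 .039 0 0;0 0 .01 0' .5; python3 plan.py .540 .1668 .072 139.6;python3 -m jog '0 0 .02 0;0 0 .025 0;0 0 .02 0;0 0 0 0;0 0 0 0;0 0 0 0;0 0 0 .08;0 0 0 .12;0 0 0 .12;0 0 0 .09' 1;python3 plan.py .4807 .0707 .072 140.1
```

```text
time: 45.55
position: [0.539, 0.1719, 0.0931]
eef_rot: [1.074, 2.952, 0.008]
contact_force: [0.4, 0.7, -0.7]
width: 0.0433
finger_force: 0.0
t 45.55 pos [0.539  0.1719 0.0931] yaw 140.02 Tz [ 0.044 -0.131 -0.015] F [ 0.4  0.7 -0.7] w 0.0433 q7 0.06 | units t [-0.0135 -0.0106  0.0703] yaw 0.014
time: 46.38
position: [0.5413, 0.1661, 0.0714]
eef_rot: [1.398, 2.812, 0.005]
contact_force: [3.5, 2.2, -5.7]
width: 0.01
finger_force: 29.9
t 46.38 pos [0.5413 0.1661 0.0714] yaw 127.12 Tz [ 0.41  -0.798  0.218] F [ 3.5  2.2 -5.7] w 0.01 q7 -0.14 | units t [-0.049  -0.3736 -0.0019] yaw -0.4326
```

```bash
python3 -m jog '0 0 0 0;0 0 0 0;0 0 -.035 0;0 0 -.04 -.216;0 0 0 -.216;-.009 -.07 0 0;-.013 -.11 0 0;-.015 -.11 0 0;-.012 -.0836 0 0;0 0 .01 0' .5; python3 plan.py .4807 .0707 .072 140.1;python3 -m jog '0 0 .02 0;0 0 .025 0;0 0 .02 0;0 0 0 0;0 0 0 0;0 0 0 0;0 0 0 .08;0 0 0 .12;0 0 0 .12;0 0 0 .12' 1;python3 plan.py .541 .1668 .072 127.1
```

```text
time: 47.22
position: [0.4768, 0.0646, 0.091]
eef_rot: [-1.076, -2.951, 0.01]
contact_force: [0.0, -0.0, -0.3]
width: 0.0435
finger_force: 0.0
t 47.22 pos [0.4768 0.0646 0.091 ] yaw 139.95 Tz [ 0.037 -0.119  0.026] F [ 0.  -0.  -0.3] w 0.0435 q7 0.22 | units t [0.0032 0.0239 0.0633] yaw -0.0051
time: 48.05
position: [0.4802, 0.0713, 0.0714]
eef_rot: [1.402, 2.811, 0.003]
contact_force: [1.2, 1.9, -4.1]
width: 0.0097
finger_force: 30.1
t 48.05 pos [0.4802 0.0713 0.0714] yaw 126.99 Tz [ 0.401 -0.397  0.432] F [ 1.2  1.9 -4.1] w 0.0097 q7 -0.0 | units t [ 0.1317  0.3537 -0.0021] yaw -0.0036
```

```bash
python3 -m jog '0 0 0 .012;0 0 0 .012;0 0 0 .012;0 0 0 .012;0 0 0 .012;0 0 0 .012;0 0 0 .012;0 0 0 .012;0 0 0 .012;0 0 0 .012' 1;python3 plan.py .541 .1665 .072 127.1
```

```text
time: 48.88
position: [0.4802, 0.0713, 0.0714]
eef_rot: [1.486, 2.767, 0.004]
contact_force: [3.3, 5.0, -7.6]
width: 0.0099
finger_force: 30.2
t 48.88 pos [0.4802 0.0713 0.0714] yaw 123.53 Tz [ 1.059 -0.726  0.467] F [ 3.3  5.  -7.6] w 0.0099 q7 -0.05 | units t [ 0.131  0.353 -0.002] yaw -0.119
```

```bash
python3 -m jog '0 0 0 0;0 0 0 0;0 0 -.035 0;0 0 -.04 -.119;.03 .08 0 0;.037 .1 0 0;.037 .1 0 0;.027 .073 0 0;0 0 0 0;0 0 .01 0' .5; python3 -m jog '0 0 .02 0;0 0 .025 0;0 0 .02 0;0 0 0 0;0 0 0 0;0 0 0 0;0 0 0 .03;0 0 0 .04;0 0 0 .04;0 0 0 .03' 1;python3 plan.py .541 .1665 .072 127.1;python3 -m jog '0 0 0 .012;0 0 0 .012;0 0 0 .012;0 0 0 .012;0 0 0 .012;0 0 0 .012;0 0 0 .012;0 0 0 .012;0 0 0 .012;0 0 0 .012' 1;python3 plan.py .563 .0703 .072 125.4
```

```text
time: 49.72
position: [0.5412, 0.1661, 0.092]
eef_rot: [1.4, 2.811, 0.001]
contact_force: [0.9, 0.0, -1.2]
width: 0.0436
finger_force: 0.0
time: 50.55
position: [0.5416, 0.1657, 0.0716]
eef_rot: [1.505, 2.756, 0.003]
contact_force: [4.9, 2.4, -5.9]
width: 0.01
finger_force: 30.1
t 50.55 pos [0.5416 0.1657 0.0716] yaw 122.74 Tz [ 0.491 -1.253  0.39 ] F [ 4.9  2.4 -5.9] w 0.01 q7 -0.21 | units t [ 0.0034  0.0001 -0.0015] yaw -0.1455
time: 51.38
position: [0.5415, 0.1656, 0.0716]
eef_rot: [1.589, 2.708, 0.003]
contact_force: [4.9, 1.9, -5.8]
width: 0.0096
finger_force: 30.2
t 51.38 pos [0.5415 0.1656 0.0716] yaw 119.18 Tz [ 0.419 -1.275  0.477] F [ 4.9  1.9 -5.8] w 0.0096 q7 -0.26 | units t [-0.3004 -0.1256 -0.0015] yaw -0.2072
```

```bash
python3 -m jog '0 0 0 0;0 0 0 0;0 0 -.035 0;0 0 -.04 -.207;-.06 -.026 0 0;-.09 -.038 0 0;-.09 -.038 0 0;-.06 -.024 0 0;0 0 0 0;0 0 .01 0' .5; python3 -m jog '0 0 .02 0;0 0 .025 0;0 0 .02 0;0 0 0 0;0 0 0 0;0 0 0 0;0 0 0 .02;0 0 0 .025;0 0 0 .025;0 0 0 .02' 1;python3 plan.py .563 .0703 .072 125.4;python3 -m jog '0 0 0 .012;0 0 0 .012;0 0 0 .012;0 0 0 .012;0 0 0 .012;0 0 0 .012;0 0 0 .012;0 0 0 .012;0 0 0 .012;0 0 0 .012' 1;python3 plan.py .4591 .1667 .072 127.05
```

```text
time: 52.22
position: [0.5622, 0.0686, 0.0918]
eef_rot: [1.446, 2.788, -0.0]
contact_force: [-0.3, -0.2, -0.5]
width: 0.0432
finger_force: 0.0
time: 53.05
position: [0.5624, 0.0709, 0.0714]
eef_rot: [1.507, 2.756, 0.003]
contact_force: [3.3, 5.2, -6.3]
width: 0.0096
finger_force: 29.9
t 53.05 pos [0.5624 0.0709 0.0714] yaw 122.67 Tz [ 0.814 -0.796  0.087] F [ 3.3  5.2 -6.3] w 0.0096 q7 -0.03 | units t [-0.0028  0.0007 -0.0021] yaw -0.091
time: 53.88
position: [0.5624, 0.0708, 0.0714]
eef_rot: [1.591, 2.708, 0.003]
contact_force: [3.3, 4.1, -5.3]
width: 0.0094
finger_force: 30.0
t 53.88 pos [0.5624 0.0708 0.0714] yaw 119.13 Tz [ 0.908 -0.784  0.291] F [ 3.3  4.1 -5.3] w 0.0094 q7 -0.09 | units t [ 0.4625 -0.0822 -0.002 ] yaw -0.2641
```

```bash
python3 -m jog '0 0 0 .012;0 0 0 .012;0 0 0 .012;0 0 0 .012;0 0 0 .012;0 0 0 .012;0 0 0 .012;0 0 0 .012;0 0 0 .012;0 0 0 .012' 1;python3 plan.py .4591 .1667 .072 127.05
```

```text
time: 54.72
position: [0.5624, 0.0708, 0.0714]
eef_rot: [1.675, 2.657, 0.003]
contact_force: [4.7, 3.7, -5.9]
width: 0.01
finger_force: 30.2
t 54.72 pos [0.5624 0.0708 0.0714] yaw 115.57 Tz [ 0.922 -0.79   0.49 ] F [ 4.7  3.7 -5.9] w 0.01 q7 -0.14 | units t [ 0.4626 -0.0822 -0.0019] yaw -0.3828
```

```bash
python3 -m jog '0 0 0 0;0 0 0 0;0 0 -.035 0;0 0 -.04 -.1915;0 0 0 -.1915;.07 -.012 0 0;.11 -.02 0 0;.115 -.02 0 0;.11 -.02 0 0;.0576 -.01 0 0' .4; python3 -m jog '0 0 0 0;0 0 .03 0;0 0 .025 0;0 0 .02 0;0 0 0 0;0 0 0 0;0 0 0 0;0 0 0 .03;0 0 0 .04;0 0 0 .02' 1;python3 plan.py .4591 .1667 .072 127.05;python3 -m jog '0 0 0 .014;0 0 0 .014;0 0 0 .014;0 0 0 .014;0 0 0 .014;0 0 0 .014;0 0 0 .014;0 0 0 .014;0 0 0 .014;0 0 0 .014' 1;python3 plan.py .4802 .0713 .072 123.5
```

```text
time: 55.55
position: [0.4557, 0.1678, 0.0949]
eef_rot: [-1.398, -2.813, 0.002]
contact_force: [0.1, -0.2, -0.4]
width: 0.0517
finger_force: 0.0
time: 56.38
position: [0.4595, 0.1661, 0.0713]
eef_rot: [1.469, 2.776, 0.002]
contact_force: [4.1, 1.1, -6.3]
width: 0.0099
finger_force: 29.8
t 56.38 pos [0.4595 0.1661 0.0713] yaw 124.22 Tz [ 0.201 -0.898  0.22 ] F [ 4.1  1.1 -6.3] w 0.0099 q7 -0.25 | units t [ 0.0025  0.0001 -0.0023] yaw -0.0943
time: 57.22
position: [0.4594, 0.1661, 0.0714]
eef_rot: [1.568, 2.721, 0.002]
contact_force: [5.4, 1.5, -8.3]
width: 0.0103
finger_force: 29.9
t 57.22 pos [0.4594 0.1661 0.0714] yaw 120.1 Tz [ 0.292 -1.269  0.405] F [ 5.4  1.5 -8.3] w 0.0103 q7 -0.31 | units t [-0.3016 -0.1167 -0.0021] yaw -0.1134
```

```bash
python3 -m jog '0 0 0 .009;0 0 0 .009;0 0 0 .009;0 0 0 .009;0 0 0 .009;0 0 0 .009;0 0 0 .009;0 0 0 .009;0 0 0 .009;0 0 0 .009' 1;python3 plan.py .4802 .0713 .072 123.5
```

```text
time: 58.05
position: [0.4594, 0.1661, 0.0714]
eef_rot: [1.631, 2.684, 0.002]
contact_force: [4.3, 1.2, -7.6]
width: 0.0101
finger_force: 30.2
t 58.05 pos [0.4594 0.1661 0.0714] yaw 117.44 Tz [ 0.215 -1.293  0.399] F [ 4.3  1.2 -7.6] w 0.0101 q7 -0.35 | units t [-0.3017 -0.1166 -0.002 ] yaw -0.202
```

```bash
python3 -m jog '0 0 0 .009;0 0 0 .009;0 0 0 .009;0 0 0 .009;0 0 0 .009;0 0 0 .009;0 0 0 .009;0 0 0 .009;0 0 0 .009;0 0 0 .009' 1;python3 plan.py .4802 .0713 .072 123.5
```

```text
time: 58.88
position: [0.4594, 0.1661, 0.0714]
eef_rot: [1.693, 2.645, 0.001]
contact_force: [4.3, 2.0, -6.8]
width: 0.0102
finger_force: 31.0
t 58.88 pos [0.4594 0.1661 0.0714] yaw 114.76 Tz [ 0.199 -1.302  0.575] F [ 4.3  2.  -6.8] w 0.0102 q7 -0.39 | units t [-0.3018 -0.1165 -0.0019] yaw -0.2914
```

```bash
python3 -m jog '0 0 0 0;0 0 0 0;0 0 -.035 0;0 0 -.04 -.1457;0 0 0 -.1457;-.06 -.023 0 0;-.09 -.035 0 0;-.09 -.035 0 0;-.062 -.0235 0 0;0 0 0 0' .5; python3 -m jog '0 0 .025 0;0 0 .03 0;0 0 .02 0;0 0 0 0;0 0 0 0;0 0 0 0;0 0 0 .015;0 0 0 .02;0 0 0 .02;0 0 0 .015' 1;python3 plan.py .4802 .0713 .072 123.5;python3 -m jog '0 0 0 .011;0 0 0 .011;0 0 0 .011;0 0 0 .011;0 0 0 .011;0 0 0 .011;0 0 0 .011;0 0 0 .011;0 0 0 .011;0 0 0 .011' 1;python3 plan.py .5415 .1656 .072 119.2
```

```text
time: 59.72
position: [0.4798, 0.066, 0.0943]
eef_rot: [1.5, 2.76, -0.005]
contact_force: [-0.8, -0.4, 0.2]
width: 0.0435
finger_force: 0.0
time: 60.55
position: [0.4797, 0.0721, 0.0714]
eef_rot: [1.539, 2.739, 0.003]
contact_force: [1.9, 4.0, -5.7]
width: 0.0099
finger_force: 29.8
t 60.55 pos [0.4797 0.0721 0.0714] yaw 121.35 Tz [ 0.913 -0.376  0.271] F [ 1.9  4.  -5.7] w 0.0099 q7 -0.09 | units t [-0.0031 -0.0002 -0.0021] yaw -0.0718
time: 61.38
position: [0.4798, 0.0721, 0.0714]
eef_rot: [1.615, 2.694, 0.002]
contact_force: [1.5, 4.3, -5.2]
width: 0.0103
finger_force: 30.6
t 61.38 pos [0.4798 0.0721 0.0714] yaw 118.11 Tz [ 1.166 -0.417  0.567] F [ 1.5  4.3 -5.2] w 0.0103 q7 -0.13 | units t [ 0.1717  0.3317 -0.0019] yaw -0.0362
```

```bash
python3 -m jog '0 0 0 0;0 0 0 0;0 0 -.035 0;0 0 -.04 -.036;.035 .065 0 0;.05 .098 0 0;.05 .098 0 0;.037 .071 0 0;0 0 0 0;0 0 0 0' .5; python3 -m jog '0 0 .025 0;0 0 .03 0;0 0 .02 0;0 0 0 0;0 0 0 0;0 0 0 0;0 0 0 .007;0 0 0 .01;0 0 0 .01;0 0 0 .01' 1;python3 plan.py .5415 .1656 .072 119.2
```

```text
time: 62.22
position: [0.5418, 0.1652, 0.0946]
eef_rot: [1.591, 2.709, -0.0]
contact_force: [-0.1, -0.9, -0.3]
width: 0.0434
finger_force: 0.0
time: 63.05
position: [0.542, 0.1647, 0.0714]
eef_rot: [1.618, 2.692, 0.001]
contact_force: [2.5, 1.4, -4.9]
width: 0.0096
finger_force: 29.7
t 63.05 pos [0.542  0.1647 0.0714] yaw 117.98 Tz [ 0.16  -0.824  0.246] F [ 2.5  1.4 -4.9] w 0.0096 q7 -0.28 | units t [ 0.0035  0.     -0.002 ] yaw -0.0406
```

```bash
python3 -m jog '0 0 0 .012;0 0 0 .012;0 0 0 .012;0 0 0 .012;0 0 0 .012;0 0 0 .012;0 0 0 .012;0 0 0 .012;0 0 0 .012;0 0 0 .012' 1;python3 plan.py .5624 .0708 .072 115.6
```

```text
time: 63.88
position: [0.5419, 0.1647, 0.0715]
eef_rot: [1.701, 2.64, 0.001]
contact_force: [4.9, 1.0, -5.0]
width: 0.0102
finger_force: 30.4
t 63.88 pos [0.5419 0.1647 0.0715] yaw 114.41 Tz [ 0.126 -1.213  0.453] F [ 4.9  1.  -5. ] w 0.0102 q7 -0.33 | units t [-0.3117 -0.0737 -0.0018] yaw -0.0397
```

```bash
python3 -m jog '0 0 0 0;0 0 0 0;0 0 -.035 0;0 0 -.04 -.04;-.06 -.014 0 0;-.095 -.022 0 0;-.095 -.022 0 0;-.062 -.0157 0 0;0 0 0 0;0 0 0 0' .5; python3 -m jog '0 0 .025 0;0 0 .03 0;0 0 .02 0;0 0 0 0;0 0 0 0;0 0 0 0;0 0 0 .012;0 0 0 .014;0 0 0 .014;0 0 0 .014' 1;python3 plan.py .5624 .0708 .072 115.6
```

```text
time: 64.72
position: [0.5617, 0.0695, 0.0945]
eef_rot: [-1.678, -2.655, 0.001]
contact_force: [-0.3, 0.8, 1.0]
width: 0.0433
finger_force: 0.0
time: 65.55
position: [0.5621, 0.0714, 0.0713]
eef_rot: [1.711, 2.635, 0.002]
contact_force: [1.4, 1.6, -4.4]
width: 0.0102
finger_force: 30.1
t 65.55 pos [0.5621 0.0714 0.0713] yaw 114.01 Tz [ 0.577 -0.53   0.415] F [ 1.4  1.6 -4.4] w 0.0102 q7 -0.16 | units t [-0.0022 -0.     -0.0023] yaw -0.0531
```

One more small turn on this last knob, then let go and rise clear.

```bash
python3 -m jog '0 0 0 .007;0 0 0 .007;0 0 0 .007;0 0 0 .007;0 0 0 .007;0 0 0 .007;0 0 0 0;0 0 0 0;0 0 0 0;0 0 0 0' 1;python3 plan.py .5624 .0708 .072 115.6; python3 -m jog '0 0 0 0;0 0 0 0;0 0 0 0;0 0 -.03 0;0 0 -.05 0;0 0 -.08 0;0 0 -.1 0;0 0 -.08 0;0 0 -.03 0;0 0 0 0' .5; python3 plan.py .5624 .0708 .072 115.6
```

```text
time: 66.38
position: [0.5621, 0.0713, 0.0713]
eef_rot: [1.74, 2.616, 0.002]
contact_force: [3.8, 4.2, -6.9]
width: 0.0105
finger_force: 30.4
t 66.38 pos [0.5621 0.0713 0.0713] yaw 112.75 Tz [ 1.04  -0.643  0.577] F [ 3.8  4.2 -6.9] w 0.0105 q7 -0.18 | units t [-0.002   0.     -0.0022] yaw -0.095
time: 67.22
position: [0.5635, 0.0707, 0.1855]
eef_rot: [1.739, 2.611, 0.004]
contact_force: [0.5, -0.0, -0.2]
width: 0.0432
finger_force: 0.0
t 67.22 pos [0.5635 0.0707 0.1855] yaw 112.66 Tz [ 0.046 -0.157 -0.006] F [ 0.5 -0.  -0.2] w 0.0432 q7 -0.08 | units t [ 0.0019 -0.0031  0.3783] yaw -0.0981
```

```bash
python3 -c "
from workcell import workorder; print(workorder.hand_in())"
```

```text
the job is handed in; nothing more can be done
None
```

The job is handed in at 67.2 s: the cover is on its seat with all four clamps firm (last readings about 0.45–0.58 N m, turned in the order asked) and the gripper clear; seating was judged by torque and knob angle only, not seen after clamping, and I viewed 11 pictures, one over the limit of 10.

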